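# Sweep broken candy off the slab into the scrap pan

### The job

Sweep the three small broken candy chips along the steel slab with the closed fingers and off its end into the open scrap pan. Only push them: the candy is brittle, so do not pinch, press down hard on or pick up any chip. Leave the two whole round candies, the star cutter and the hand press where they are on the slab.

Things in the scene. Friction and masses are not known exactly. Their poses are not given: they have to be found in the camera images.
- slab: Fixed flat steel work slab, 260 (x) by 400 (y) by 60 mm high, without rims. Origin: centre of its underside, on the table; top surface at z = 60 mm in its frame. Its long y axis is the sweeping direction: its two ends are at y = +200 and -200 mm.
- pan: Fixed open steel scrap pan, 220 (x) by 140 (y) by 45 mm high, walls and floor 4 mm. Stands against the slab's +y or -y end (varies), axes parallel, centre 271 mm from the slab's: near rim 1 mm from the slab's end, 15 mm below its top, so what is pushed off that end drops in. Origin: centre of its underside. At the slab's other end: a closed food box, same outline, 35 mm high.
- chip_a: Broken candy chip, caramel brown, irregular, about 32 by 28 mm and 12 mm thick, on the steel slab, whose top is 60 mm above the table. Lies flat within 30 mm of the slab's lengthwise middle line (its y axis), chips at least 85 mm apart along it, any yaw. Origin: about the middle of its underside; z up. About 20 g, slides at under 1 N sideways; brittle.
- chip_b: Broken candy chip, caramel brown, blocky, about 30 by 30 mm and 12 mm thick, on the steel slab, whose top is 60 mm above the table. Lies flat within 30 mm of the slab's lengthwise middle line (its y axis), chips at least 85 mm apart along it, any yaw. Origin: about the middle of its underside; z up. About 20 g, slides at under 1 N sideways; brittle.
- chip_c: Broken candy chip, caramel brown, irregular, about 34 by 26 mm and 12 mm thick, on the steel slab, whose top is 60 mm above the table. Lies flat within 30 mm of the slab's lengthwise middle line (its y axis), chips at least 85 mm apart along it, any yaw. Origin: about the middle of its underside; z up. About 20 g, slides at under 1 N sideways; brittle.
- whole_1: Whole round candy of the same caramel brown, 64 mm across and 9 mm thick, stamped with a square, on the steel slab, whose top is 60 mm above the table. Loose; leave it. The four bystanders share the slab's quarters (which is where varies), about 92 mm either side of its lengthwise middle line and 65 to 115 mm from its centre along it. Origin: centre of its underside; z up.
- whole_2: Whole round candy of the same caramel brown, 64 mm across and 9 mm thick, stamped with a triangle, on the steel slab, whose top is 60 mm above the table. Loose; leave it. The four bystanders share the slab's quarters (which is where varies), about 92 mm either side of its lengthwise middle line and 65 to 115 mm from its centre along it. Origin: centre of its underside; z up.
- cutter: Open steel star-shaped cutter, 60 mm across its points and 20 mm high, standing on the steel slab, whose top is 60 mm above the table. Loose; leave it. The four bystanders share the slab's quarters (which is where varies), about 92 mm either side of its lengthwise middle line and 65 to 115 mm from its centre along it. Origin: centre of its underside; z up.
- press: Steel hand press: a 60 mm disc with an upright knob, 50 mm high in all, standing on the steel slab, whose top is 60 mm above the table. Loose; leave it. The four bystanders share the slab's quarters (which is where varies), about 92 mm either side of its lengthwise middle line and 65 to 115 mm from its centre along it. Origin: centre of its underside; z up.
There are look-alikes about, which are no part of the job. What is shaped like the chip_a but red is not meant. Leave any purple look-alike of the chip_c alone.

How it is judged:
By the outcome, as a careful person would: the job done as asked, in the order asked, and still so for the second after the job is handed in, with the robot touching nothing.
It also fails if it takes over 72 s, if anything falls off the work surface, if the arm or the gripper's body presses on something with over 40 N, if the wrist force passes 120 N, or if a joint passes its speed limit or range.

### The arm

A 7-joint arm with a two-finger parallel gripper is mounted at the origin on the work surface. World frame = base frame: x ahead of the robot, y to its left, z up, the work surface at z = 0. Lengths are in m, angles in rad, forces in N, time in s.
With the tool pointing down it reaches from about 0.4 to 0.85 m from the base axis. Payload 10.4 kg.
Tool frame: the origin (TCP) lies between the finger pads; the fingertips stand 19 mm ahead of it and the grasp point (between the pads) is the TCP (manip.tips_ahead is the distance from the TCP to the fingertips, in m); z points along the fingers, y is the line along which they close (so a half turn about z gives the same grasp; the last joint's range is limited). The gripper opens to 85 mm and grips with 20 to 120 N. Pads are 22 mm wide; open, the fingers measure 114 mm over their backs; the gripper's body (76 mm by 85 mm) begins 54 mm behind the grasp point. The pads swing forward as they close: fully open they stand 13 mm farther back than shut.
Start: joints at [1.08, 0.332, -0.065, 1.46, 0.022, 1.35, -0.088], TCP at [0.282, -0.558, 0.221] pointing down, gripper open.
Joint ranges: [-2.6, 2.6], [-0.5, 2.12], [-1.47, 1.34], [0.16, 2.42], [-1.27, 4.41], [0.06, 2.06], [-2.6, 2.6]. Speed limits (rad/s): [2.22, 2.22, 2.79, 2.79, 3.14, 3.14, 3.14].

### API

Orientations are given as a unit quaternion [x, y, z, w].
In Python, from workcell import manip, viewer gives the robot as it stands.
- The arm moves only by the tool arm_command, never from a script. Its argument "series" is text: rows parted by semicolons, each of 5 numbers parted by spaces: the closure, from 0 (fully open) to 1 (shut), then the shift along the tool's x, y, z normalised to -1 to 1, where 1 is 0.4 m, then the turn about the tool's z normalised to -1 to 1, where 1 is 180 degrees. In form: jaw tx ty tz spin; .... A call has exactly 10 rows; each row shifts and turns the commanded pose from where the row before left it, along the tool's axes as they then stand; what a row does not reach is not made up. A row lasts 1/8 s, in which the tool goes at most 62.5 mm and 10.7 degrees, less where a joint would pass 70% of its speed; a pose out of reach is approached as far as the arm can. A call with a number of a shift or a turn outside -1 to 1 is refused whole. A call with a gripper value outside its range is refused whole. The fingers move at their own pace and stop on an object; "newtons" is the grip in N (left out, the last holds). Time passes only in rows, so rows that do not move let the fingers close, or fill a call up. It gives the time, the measured TCP pose, the force, the opening and the grip force at its end, in the units of the state.
- manip.get_obs(): the state, without advancing time (a new reading comes with each control period).
- viewer.camera(name): name is "scene" or "top" or "wrist"; returns a dict with "pixels" (400x640x3 uint8, red, green, blue), "intrinsics" (3x3 intrinsics, pixels), "extrinsics" (4x4, takes a point from world to camera coordinates). Camera axes: x right, y up, looking along -z (the intrinsics and any distortion apply to the point x, -y, -z); pixel columns grow to the right and rows downward; lengths in m; the calibration is good to about 2 mm. A picture is of the moment at which its call begins. There is no depth.
- manip.hand_in(): hands the job in; it is judged then, once.
The state is a dict: "clock": time; "joint_pos": joint angles; "joint_velocities": joint speeds; "tau": joint torques, N m; "position": TCP position; "ee_rot": TCP orientation; "ft_force": force on the tool from outside, world axes, zero at the start; "torque": the same for the moment, N m; "grip_width": opening from 0.0 (shut) to 1.0 (fully open); "grasp_force": force on a finger pad.
Only numpy, scipy, OpenCV 4.12 (cv2) and the standard library are available. Lean on these libraries where they do the work, as an engineer would, in place of code of your own. Each camera call takes 0.05 s, during which the arm holds its last target. There are 200 camera calls.

## Working session

There is one attempt and no reset: what is moved stays moved. The work goes in short steps, Python scripts to look and compute and a tool call to move; the robot and the scene stay as the last step left them, time stands still between calls to the robot, and variables do not carry over. Pictures are saved under pics/ and viewed, at most 10 in all, crops included, and the job is handed in when it is done.

Besides the shell and the picture viewer there is one more tool, called after "Call:" by a JSON object that holds its "method" and its "body". arm_command: Moves the arm, as the interface text tells. Scaled input: -1 to 1 covers 0.4 m each way for a shift and 180 degrees each way for a turn. Its arguments: {"type":"object","properties":{"series":{"type":"string"},"newtons":{"type":"number"}},"required":["series"]}

```bash
mkdir -p pics; ls; python3 - <<'E'
from workcell import manip, viewer
import cv2,numpy as np
for n in ("top","scene"):
    c=viewer.camera(n); cv2.imwrite(f"pics/{n}0.png",c["pixels"][:,:,::-1])
    print(n,np.round(c["intrinsics"],1).tolist(),np.round(c["extrinsics"],3).tolist())
o=manip.get_obs(); print({k:np.round(v,3).tolist() for k,v in o.items()}, manip.tips_ahead)
E
```

```text
pics
top [[480.4, 0.0, 323.9], [0.0, 480.4, 196.1], [0.0, 0.0, 1.0]] [[-0.01, -1.0, -0.004, 0.002], [0.986, -0.011, 0.166, -0.507], [-0.166, -0.002, 0.986, -0.803], [0.0, 0.0, 0.0, 1.0]]
scene [[423.3, 0.0, 318.4], [0.0, 423.3, 200.4], [0.0, 0.0, 1.0]] [[-0.383, 0.923, 0.021, 0.17], [-0.568, -0.254, 0.783, 0.235], [0.728, 0.288, 0.622, -1.234], [0.0, 0.0, 0.0, 1.0]]
{'clock': 0.1, 'joint_pos': [1.08, 0.333, -0.065, 1.461, 0.022, 1.35, -0.089], 'joint_velocities': [0.0, -0.002, -0.0, -0.001, 0.0, -0.0, -0.0], 'tau': [0.001, -62.675, 0.049, -39.243, 0.016, 0.007, 0.0], 'position': [0.282, -0.558, 0.22], 'ee_rot': [0.973, 0.232, -0.0, -0.001], 'ft_force': [-0.285, -0.91, 0.751], 'torque': [-0.034, -0.02, -0.032], 'grasp_force': 0.0, 'grip_width': 1.001} 0.019
```

View pics/top0.png

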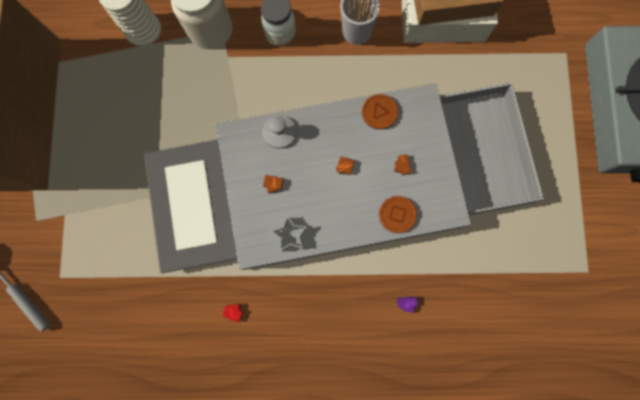

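View pics/scene0.png

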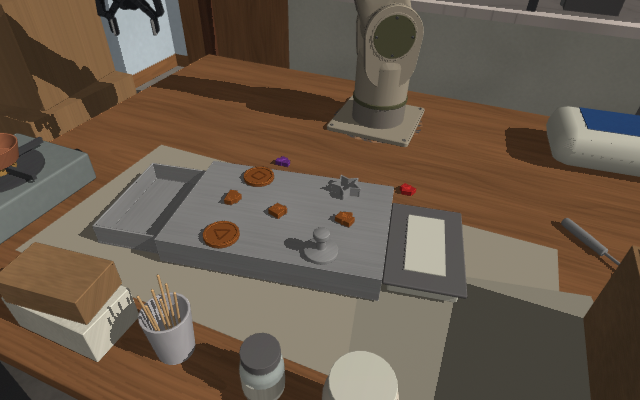

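The pan is at the right of the top view (world −y). The chips are at about (274,184), (345,165) and (403,164), with the press and cutter at the left quarters, the two whole candies at the right quarters, and the red and purple look-alikes off the slab.

```bash
cat > h.py <<'E'
from workcell import manip, viewer
import cv2,numpy as np
def ray(c,uv,z):
    E=c["extrinsics"];K=c["intrinsics"];R=E[:3,:3];o=-R.T@E[:3,3]
    q=np.linalg.inv(K)@np.array([uv[0],uv[1],1.]);d=R.T@np.array([q[0],-q[1],-q[2]])
    return (o+d*(z-o[2])/d[2])[:2]
def blobs(c):
    h=cv2.cvtColor(c["pixels"],cv2.COLOR_RGB2HSV)
    m=cv2.inRange(h,(4,190,60),(14,255,255))
    cs,_=cv2.findContours(m,cv2.RETR_EXTERNAL,cv2.CHAIN_APPROX_NONE)
    return [k for k in cs if cv2.contourArea(k)>60]
E
python3 - <<'E'
from h import *
c=viewer.camera("top")
g=cv2.cvtColor(c["pixels"],cv2.COLOR_RGB2HSV)
m=cv2.inRange(g,(0,0,60),(179,40,160))
# refine slab corners
gray=cv2.cvtColor(c["pixels"],cv2.COLOR_RGB2GRAY)
p=np.float32([[217,124],[436,85],[470,226],[241,266]]).reshape(-1,1,2)
cv2.cornerSubPix(gray,p,(5,5),(-1,-1),(3,50,.01)); print(p[:,0])
w=np.array([ray(c,q,.06) for q in p[:,0]]);print(w.round(4).tolist(),[np.linalg.norm(w[i]-w[i-1]).round(3) for i in range(4)])
ctr=w.mean(0); d=(w[1]-w[0]+w[2]-w[3]);d/=np.linalg.norm(d);n=np.array([-d[1],d[0]])
print("ctr",ctr,"pan dir",d,"n",n,"ang",np.degrees(np.arctan2(d[1],d[0])))
for k in blobs(c):
    x,y,ww,hh=cv2.boundingRect(k)
    if ww>200 or y>290 or y<70: continue
    P=np.array([ray(c,q,.069) for q in k[:,0]])-ctr
    a=np.c_[P@d,P@n]; M=cv2.moments(k);cc=ray(c,(M['m10']/M['m00'],M['m01']/M['m00']),.068)
    print((x,y,ww,hh),"c",cc.round(4),"s,t",((cc-ctr)@d).round(4),((cc-ctr)@n).round(4),a.min(0).round(3),a.max(0).round(3))
E
```

```text
[[217.68129 122.68145]
 [435.8933   82.7774 ]
 [470.      226.     ]
 [236.8668  262.1448 ]]
[[0.6373, 0.1828], [0.7073, -0.2063], [0.4493, -0.2517], [0.3925, 0.144]] [np.float64(0.248), np.float64(0.395), np.float64(0.262), np.float64(0.4)]
ctr [ 0.54659706 -0.03279671] pan dir [ 0.15943449 -0.98720851] n [0.98720851 0.15943449] ang -80.8259267530438
(381, 197, 35, 35) c [ 0.4701 -0.1284] s,t 0.0821 -0.0907 [ 0.052 -0.119] [ 0.111 -0.062]
(265, 177, 17, 15) c [0.5254 0.0836] s,t -0.1183 -0.0023 [-0.132 -0.015] [-0.104  0.01 ]
(338, 159, 15, 14) c [ 0.5554 -0.0407] s,t 0.0092 0.0075 [-0.004 -0.005] [0.022 0.02 ]
(396, 156, 14, 17) c [ 0.5556 -0.14  ] s,t 0.1073 -0.0082 [ 0.094 -0.023] [0.117 0.007]
(363, 96, 34, 32) c [ 0.6522 -0.1032] s,t 0.0863 0.093 [0.057 0.064] [0.115 0.122]
```

Call:
{"method": "arm_command", "body": {"series": "1 0 0 0 -0.0581;1 0 0 0 -0.0581;1 0 0 0 -0.0581;1 0 0 0 -0.0581;1 0 0 0 -0.0581;1 0 0 0 -0.0581;1 0 0 0 -0.0581;1 0.079 0.0658 0 0;1 0.079 0.0658 0 0;1 0.079 0.0658 0 0", "newtons": 20}}

```text
clock: 1.4
position: [0.3435, -0.4495, 0.2205]
ee_rot: [0.643, 0.766, 0.0, -0.0]
ft_force: [0.4, -0.8, 0.5]
grip_width: -0.0
grasp_force: 0.0
```

Call:
{"method": "arm_command", "body": {"series": "1 0.079 0.0658 0 0;1 0.079 0.0658 0 0;1 0.079 0.0658 0 0;1 0.079 0.0658 0 0;1 0.079 0.0658 0 0;1 0.079 0.0658 0 0;1 0.079 0.0658 0 0;1 0.079 0.0658 0 0;1 0.079 0.0658 0 0;1 0.079 0.0658 0 0"}}

```text
clock: 2.65
position: [0.5478, -0.0928, 0.2206]
ee_rot: [0.643, 0.766, -0.0, -0.0]
ft_force: [-0.2, 0.0, 0.4]
grip_width: 0.002
grasp_force: 0.0
```

```bash
cat >> h.py <<'E'
C0=np.array([.5436,-.0320]);D=np.array([.1736,-.9848]);N=np.array([.9848,.1736])
def st():
    o=manip.get_obs();p=o["position"];q=o["ee_rot"]
    print("t",round(float(o["clock"]),2),"pos",np.round(p,4),"s,t",np.round([(p[:2]-C0)@D,(p[:2]-C0)@N],4),"yaw",np.degrees(2*np.arctan2(q[1],q[0])).round(2),np.round(q,3),"F",np.round(o["ft_force"],1),"w",o["grip_width"])
E
python3 - <<'E'
from h import *
st()
c=viewer.camera("wrist"); cv2.imwrite("pics/w1.png",c["pixels"][:,:,::-1])
E
```

```text
t 2.65 pos [ 0.5478 -0.0928  0.2206] s,t [ 0.0606 -0.0064] yaw 99.99 [ 0.643  0.766 -0.    -0.   ] F [-0.2  0.   0.4] w 0.0015390564183427361
```

View pics/w1.png

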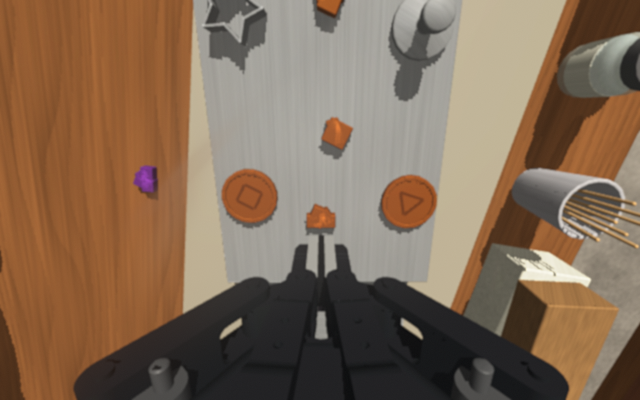

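The wrist view shows the closed fingers at about (320,240). The chips are at (320,217), (336,134) and (330,5), with the slab axis vertical, so the yaw fits. I'll check positions with this camera.

```bash
python3 - <<'E'
from h import *
c=viewer.camera("wrist")
for k in blobs(c):
    x,y,w,h=cv2.boundingRect(k)
    if not(200<x<440): continue
    P=np.array([ray(c,q,.066) for q in k[:,0]])-C0;a=np.c_[P@D,P@N]
    print((x,y,w,h),a.min(0).round(3),a.max(0).round(3),((a.min(0)+a.max(0))/2).round(4))
for q in [(228,281),(427,281),(205,60),(459,60)]:
    P=ray(c,q,.06)-C0;print(q,(P@D).round(3),(P@N).round(3))
E
```

```text
(390, 182, 42, 50) [0.058 0.08 ] [0.118 0.125] [0.0879 0.1026]
(315, 0, 27, 17) [-0.119 -0.009] [-0.106  0.015] [-0.1125  0.0028]
(228, 281) 0.193 -0.122
(427, 281) 0.191 0.135
(205, 60) -0.068 -0.121
(459, 60) -0.069 0.137
```

```bash
sed -i 's/(4,190,60),(14/(3,120,40),(18/' h.py; cat >> h.py <<'E'
def chips(n,z=.066):
    c=viewer.camera(n)
    for k in blobs(c):
        P=np.array([ray(c,q,z) for q in k[:,0]])-C0;a=np.c_[P@D,P@N];lo,hi=a.min(0),a.max(0)
        if abs(lo[1])<.065 and abs(hi[1])<.065 and abs(lo[0])<.4: print(n,"s",lo[0].round(3),hi[0].round(3),"t",lo[1].round(3),hi[1].round(3))
E
python3 - <<'E'
from h import *
chips("wrist");chips("top")
E
```

```text
wrist s 0.091 0.121 t -0.023 0.009
wrist s -0.006 0.026 t -0.004 0.027
wrist s -0.117 -0.1 t -0.01 0.015
top s -0.134 -0.1 t -0.011 0.018
top s -0.005 0.026 t -0.004 0.027
```

Call:
{"method": "arm_command", "body": {"series": "1 0 0 0.08 0;1 0 0 0.08 0;1 0 0 0.08 0;1 0 0 0.06 0;1 0 0 0.03 0;1 0 0 0.013 0;1 0 0 0 0;1 -0.015 0 0 0;1 -0.02 0 0 0;1 -0.02 0 0 0"}}

```text
clock: 4.1
position: [0.5515, -0.1165, 0.0838]
ee_rot: [0.643, 0.766, 0.0, 0.0]
ft_force: [0.6, -0.3, 0.6]
grip_width: -0.004
grasp_force: 0.0
```

```bash
python3 - <<'E'
from h import *
st();chips("wrist")
c=viewer.camera("scene"); cv2.imwrite("pics/s2.png",cv2.resize(c["pixels"][120:300,150:420,::-1],None,fx=2.5,fy=2.5))
E
```

```text
t 4.1 pos [ 0.5515 -0.1165  0.0838] s,t [ 0.0846 -0.0069] yaw 99.98 [0.643 0.766 0.    0.   ] F [ 0.6 -0.3  0.6] w -0.004319266003344308
wrist s -0.007 0.027 t -0.005 0.028
```

View pics/s2.png

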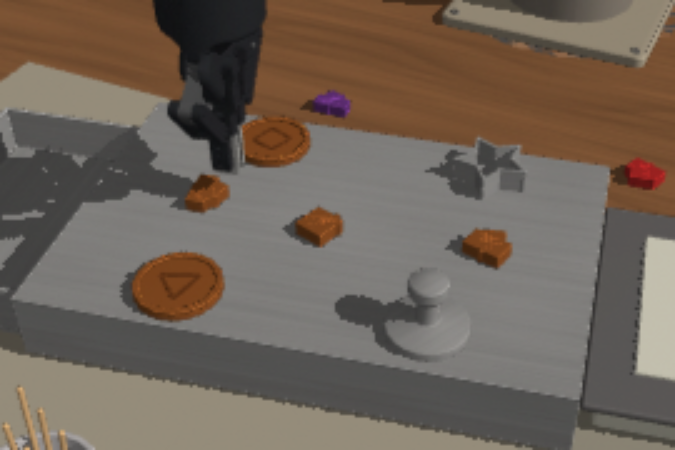

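```bash
python3 - <<'E'
from h import *
c=viewer.camera("scene");E=c["extrinsics"];K=c["intrinsics"]
for s,t,z in [(.0846,-.007,.065),(.0956,.008,.065),(.0956,-.022,.065),(.106,-.007,.066),(.082,-.09,.069),(.2,-.13,.06),(.2,.13,.06)]:
    P=np.r_[C0+s*D+t*N,z];q=E[:3,:3]@P+E[:3,3];u=K@[q[0],-q[1],-q[2]];u=u[:2]/u[2];print((s,t),u.round(1),((u-[150,120])*2.5).round())
chips("scene")
E
```

```text
(0.0846, -0.007) [242.9 199.1] [232. 198.]
(0.0956, 0.008) [234.7 203. ] [212. 207.]
(0.0956, -0.022) [240.3 193.7] [226. 184.]
(0.106, -0.007) [232.5 197.1] [206. 193.]
(0.082, -0.09) [257.9 174. ] [270. 135.]
(0.2, -0.13) [213.5 159.8] [159. 100.]
(0.2, 0.13) [153.  238.5] [  8. 296.]
scene s -0.136 -0.1 t -0.018 0.023
scene s -0.008 0.027 t -0.011 0.032
scene s 0.089 0.12 t -0.03 0.015
```

```bash
python3 - <<'E'
from h import *
c=viewer.camera("scene"); a=cv2.resize(c["pixels"][140:240,180:280,::-1],(560,560),interpolation=cv2.INTER_CUBIC)
c=viewer.camera("wrist"); b=cv2.resize(c["pixels"][160:320,240:400,::-1],(240,240))
b=np.vstack([b,np.zeros((320,240,3),np.uint8)])
cv2.imwrite("pics/s3.png",np.clip(np.hstack([a,b])*1.3,0,255).astype(np.uint8))
E
```

```text
(no output)
```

View pics/s3.png

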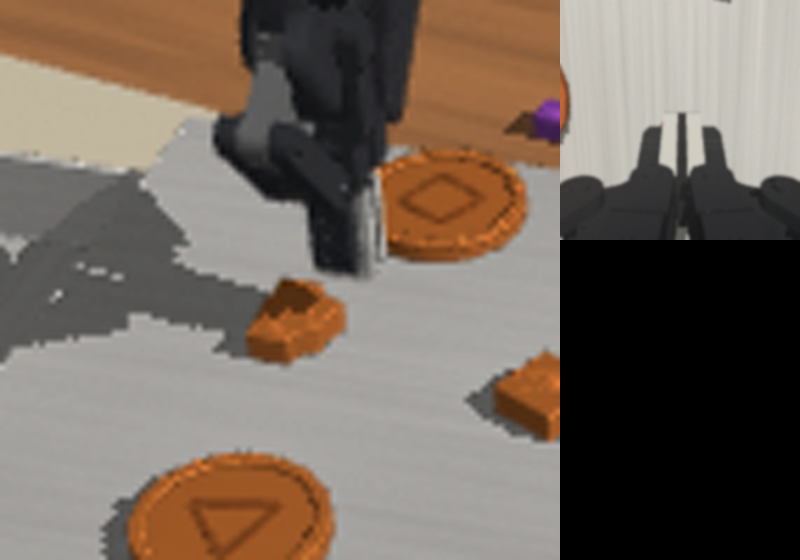

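```bash
python3 - <<'E'
from h import *
def line(c,uv):
    a=ray(c,uv,0);b=ray(c,uv,.1);return np.r_[a,0],np.r_[b-a,.1]/.1
A=line(viewer.camera("wrist"),(322,236));B=line(viewer.camera("scene"),(243.4,188.6))
M=np.c_[A[1],-B[1]];x,r,_,_=np.linalg.lstsq(M,B[0]-A[0],rcond=None)
pa=A[0]+x[0]*A[1];pb=B[0]+x[1]*B[1];print(pa,pb)
m=(pa+pb)/2;print((m[:2]-C0)@D,(m[:2]-C0)@N);st()
E
```

```text
[ 0.55098229 -0.10845682  0.09047225] [ 0.5518833  -0.11223018  0.09233264]
0.07851245215016386 -0.005886696388340868
t 4.5 pos [ 0.5512 -0.1152  0.0835] s,t [ 0.0833 -0.0069] yaw 100.03 [ 0.643  0.766  0.    -0.   ] F [ 0.5 -0.7 -0.3] w 3.6501721601455674e-05
```

Scene and wrist rays put the fingertips near z = 0.09, about 27 mm higher than TCP + 19 mm suggests. The fingertips' shadow falling on the chip's top agrees. I'll back off, then lower further while checking.

Call:
{"method": "arm_command", "body": {"series": "1 0.03 0 0 0;1 0.0325 0 0 0;1 0 0 0 0;1 0 0 0.015 0;1 0 0 0.015 0;1 0 0 0.01 0;1 0 0 0.005 0;1 0 0 0 0;1 0 0 0 0;1 0 0 0 0"}}

```text
clock: 5.75
position: [0.547, -0.0909, 0.0657]
ee_rot: [0.643, 0.766, 0.0, 0.0]
ft_force: [0.3, 0.7, 0.5]
grip_width: 0.0
grasp_force: 0.0
```

```bash
python3 - <<'E'
from h import *
st()
c=viewer.camera("scene"); a=cv2.resize(c["pixels"][140:240,180:280,::-1],(560,560),interpolation=cv2.INTER_CUBIC)
c=viewer.camera("wrist"); b=cv2.resize(c["pixels"][160:320,240:400,::-1],(240,240))
b=np.vstack([b,np.zeros((320,240,3),np.uint8)])
cv2.imwrite("pics/s4.png",np.clip(np.hstack([a,b])*1.3,0,255).astype(np.uint8))
E
```

```text
t 5.75 pos [ 0.547  -0.0909  0.0657] s,t [ 0.0586 -0.0069] yaw 100.01 [0.643 0.766 0.    0.   ] F [0.3 0.7 0.5] w 9.220288854150645e-05
```

View pics/s4.png

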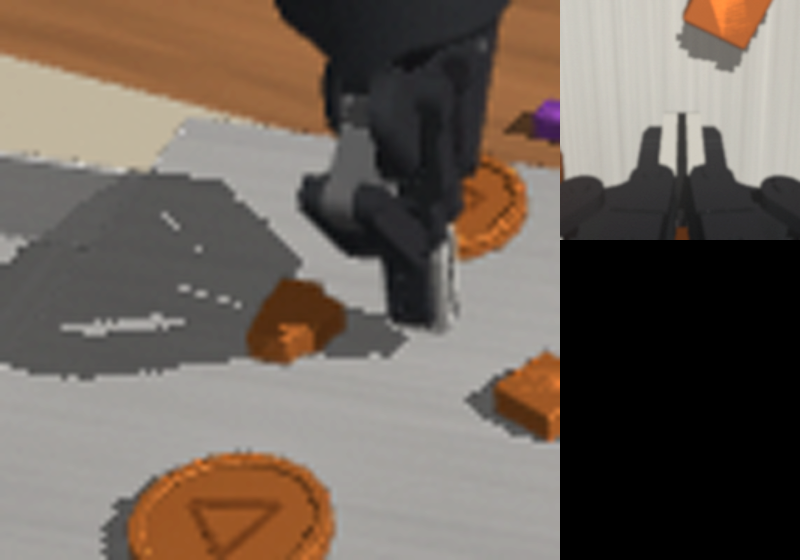

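The fingers are now behind the chip and close to the slab, with the tip at about (430,328) in the crop and its shadow nearly meeting it. I'll work out the tip height.

```bash
python3 - <<'E'
from h import *
def line(c,uv):
    a=ray(c,uv,0);b=ray(c,uv,.1);return np.r_[a,0],np.r_[b-a,.1]/.1
B=line(viewer.camera("scene"),(257.5,198.6))
for z in (.06,.065,.07,.075,.08):
    p=B[0]+z*B[1];q=p[:2]-C0;print(z,(q@D).round(4),(q@N).round(4))
A=line(viewer.camera("wrist"),(322,236))
for z in (.06,.065,.07,.075,.08):
    p=A[0]+z*A[1];q=p[:2]-C0;print(z,(q@D).round(4),(q@N).round(4))
E
```

```text
0.06 0.06 -0.0214
0.065 0.0576 -0.0155
0.07 0.0552 -0.0096
0.075 0.0528 -0.0036
0.08 0.0504 0.0023
0.06 0.058 -0.0059
0.065 0.0556 -0.006
0.07 0.0532 -0.006
0.075 0.0508 -0.006
0.08 0.0484 -0.006
```

Call:
{"method": "arm_command", "body": {"series": "1 0 0 0.005 0;1 0 0 0.005 0;1 0 0 0.005 0;1 0 0 0.003 0;1 0 0 0.002 0;1 0 0 0 0;1 0 0 0 0;1 0 0 0 0;1 0 0 0 0;1 0 0 0 0"}}

```text
clock: 7.2
position: [0.5469, -0.0909, 0.0575]
ee_rot: [0.643, 0.766, -0.0, 0.0]
ft_force: [0.3, -0.7, 0.3]
grip_width: 0.001
grasp_force: 0.0
```

```bash
python3 - <<'E'
from h import *
st()
c=viewer.camera("scene"); a=cv2.resize(c["pixels"][140:240,180:280,::-1],(560,560),interpolation=cv2.INTER_CUBIC)
cv2.imwrite("pics/s5.png",np.clip(a*1.3,0,255).astype(np.uint8))
E
```

```text
t 7.2 pos [ 0.5469 -0.0909  0.0575] s,t [ 0.0586 -0.007 ] yaw 100.01 [ 0.643  0.766 -0.     0.   ] F [ 0.3 -0.7  0.3] w 0.0007678797029171684
```

View pics/s5.png

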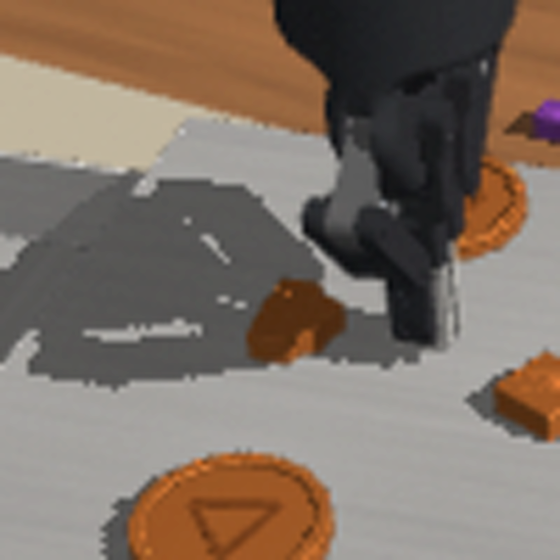

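The tip moved to (435,346) with its shadow just ahead and no contact force. I'll probe downward in small steps.

Call:
{"method": "arm_command", "body": {"series": "1 0 0 0.003 0;1 0 0 0.003 0;1 0 0 0.002 0;1 0 0 0 0;1 0 0 0 0;1 0 0 0 0;1 0 0 0 0;1 0 0 0 0;1 0 0 0 0;1 0 0 0 0"}}

```text
clock: 8.5
position: [0.5469, -0.0909, 0.0543]
ee_rot: [0.643, 0.766, 0.0, 0.0]
ft_force: [0.2, -0.3, -0.7]
grip_width: 0.0
grasp_force: 0.0
```

Call:
{"method": "arm_command", "body": {"series": "1 0 0 0.003 0;1 0 0 0.002 0;1 0 0 0 0;1 0 0 0 0;1 0 0 0 0;1 0 0 0 0;1 0 0 0 0;1 0 0 0 0;1 0 0 0 0;1 0 0 0 0"}}

```text
clock: 9.75
position: [0.5469, -0.0909, 0.0523]
ee_rot: [0.643, 0.766, -0.0, 0.0]
ft_force: [0.6, -0.7, 0.4]
grip_width: 0.003
grasp_force: 0.0
```

Call:
{"method": "arm_command", "body": {"series": "1 0 0 0.003 0;1 0 0 0.002 0;1 0 0 0 0;1 0 0 0 0;1 0 0 0 0;1 0 0 0 0;1 0 0 0 0;1 0 0 0 0;1 0 0 0 0;1 0 0 0 0"}}

```text
clock: 11.0
position: [0.5469, -0.0909, 0.0503]
ee_rot: [0.643, 0.766, -0.0, 0.0]
ft_force: [-0.6, 0.2, -0.1]
grip_width: -0.003
grasp_force: 0.0
```

Call:
{"method": "arm_command", "body": {"series": "1 0 0 0.003 0;1 0 0 0.002 0;1 0 0 0 0;1 0 0 0 0;1 0 0 0 0;1 0 0 0 0;1 0 0 0 0;1 0 0 0 0;1 0 0 0 0;1 0 0 0 0"}}

```text
clock: 12.25
position: [0.5471, -0.0909, 0.0495]
ee_rot: [0.643, 0.766, -0.0, 0.0]
ft_force: [-6.8, 0.7, 14.1]
grip_width: 0.002
grasp_force: 7.1
```

Contact with the slab came at reading z ≈ 0.050. I'll raise 5 mm (about 3.5 mm above the slab) and push chip 1.

Call:
{"method": "arm_command", "body": {"series": "1 0 0 -0.0125 0;1 0 0 0 0;1 -0.01 0 0 0;1 -0.02 0 0 0;1 -0.02 0 0 0;1 -0.02 0 0 0;1 -0.02 0 0 0;1 -0.02 0 0 0;1 -0.02 0 0 0;1 -0.02 0 0 0"}}

```text
clock: 13.5
position: [0.5574, -0.1505, 0.0533]
ee_rot: [0.643, 0.766, -0.0, 0.0]
ft_force: [0.8, 0.8, 0.6]
grip_width: -0.003
grasp_force: 0.0
```

```bash
python3 - <<'E'
from h import *
st();chips("scene")
E
```

```text
t 13.5 pos [ 0.5574 -0.1505  0.0533] s,t [ 0.1191 -0.007 ] yaw 100.01 [ 0.643  0.766 -0.     0.   ] F [0.8 0.8 0.6] w -0.0025243992972082286
scene s -0.136 -0.1 t -0.018 0.023
scene s -0.008 0.027 t -0.011 0.032
scene s 0.129 0.16 t -0.024 0.019
```

Call:
{"method": "arm_command", "body": {"series": "1 -0.02 0.003 0 0;1 -0.0225 0.003 0 0;1 -0.0225 0.002 0 0;1 -0.0225 0 0 0;1 -0.0225 0 0 0;1 -0.0225 0 0 0;1 -0.0225 0 0 0;1 -0.0225 0 0 0;1 -0.0225 0 0 0;1 -0.0225 0 0 0"}}

```text
clock: 14.8
position: [0.576, -0.2377, 0.0533]
ee_rot: [0.643, 0.766, -0.0, 0.0]
ft_force: [0.1, -0.4, -0.2]
grip_width: -0.0
grasp_force: 0.0
```

```bash
python3 - <<'E'
from h import *
st();chips("scene",.06);
c=viewer.camera("scene"); a=cv2.resize(c["pixels"][130:300,80:340,::-1],None,fx=2.5,fy=2.5)
cv2.imwrite("pics/s6.png",a)
E
```

```text
t 14.8 pos [ 0.576  -0.2377  0.0533] s,t [ 0.2082 -0.0038] yaw 100.01 [ 0.643  0.766 -0.     0.   ] F [ 0.1 -0.4 -0.2] w -0.0001197910944894618
scene s -0.135 -0.099 t -0.025 0.016
scene s -0.006 0.03 t -0.018 0.025
```

View pics/s6.png

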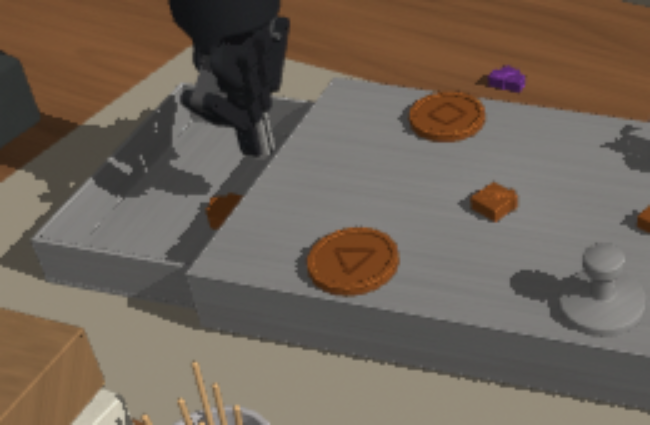

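Chip 1 lies in the pan at about (222,212), and the bystanders are unmoved. Next is the middle chip.

Call:
{"method": "arm_command", "body": {"series": "1 0 0 -0.05 0;1 0 0 -0.05 0;1 0.1022 0.0065 0 0;1 0.1022 0.0065 0 0;1 0.1022 0.0065 0 0;1 0.1022 0.0065 0 0;1 0.1022 0.0065 0 0;1 0.1022 0.0065 0 0;1 0 0 0 0;1 0 0 0.04 0"}}

```text
clock: 16.15
position: [0.5501, 0.0067, 0.0788]
ee_rot: [0.643, 0.766, 0.001, 0.002]
ft_force: [0.2, -0.8, -0.5]
grip_width: -0.003
grasp_force: 0.0
```

```bash
python3 - <<'E'
from h import *
st();chips("scene");chips("top")
E
```

```text
t 16.15 pos [0.5501 0.0067 0.0788] s,t [-0.037   0.0131] yaw 100.01 [0.643 0.766 0.001 0.002] F [ 0.2 -0.8 -0.5] w -0.0026209123663489555
scene s -0.136 -0.1 t -0.018 0.023
scene s -0.008 0.027 t -0.01 0.032
top s -0.134 -0.1 t -0.011 0.018
top s 0.213 0.24 t -0.015 0.017
```

Call:
{"method": "arm_command", "body": {"series": "1 0 0 0.035 0;1 0 0 0.02 0;1 0 0 0.005 0;1 0 0 0 0;1 -0.01 0 0 0;1 -0.02 0 0 0;1 -0.02 0 0 0;1 -0.02 0 0 0;1 -0.02 0 0 0;1 -0.02 0 0 0"}}

```text
clock: 17.5
position: [0.5564, -0.0368, 0.0533]
ee_rot: [0.643, 0.766, 0.0, 0.0]
ft_force: [0.4, 0.3, -0.1]
grip_width: -0.002
grasp_force: 0.1
```

```bash
python3 - <<'E'
from h import *
st();chips("scene")
E
```

```text
t 17.5 pos [ 0.5564 -0.0368  0.0533] s,t [0.0069 0.0118] yaw 100.0 [0.643 0.766 0.    0.   ] F [ 0.4  0.3 -0.1] w -0.0018527578605508944
scene s -0.136 -0.1 t -0.018 0.023
scene s 0.02 0.052 t -0.011 0.03
```

Call:
{"method": "arm_command", "body": {"series": "1 -0.02 -0.002 0 0;1 -0.02 -0.002 0 0;1 -0.02 0 0 0;1 -0.02 0 0 0;1 -0.02 0 0 0;1 -0.02 0 0 0;1 -0.02 0 0 0;1 -0.02 0 0 0;1 -0.02 0 0 0;1 -0.02 0 0 0"}}

```text
clock: 18.8
position: [0.5687, -0.1157, 0.0533]
ee_rot: [0.643, 0.766, -0.0, 0.0]
ft_force: [0.1, 0.3, -0.3]
grip_width: 0.002
grasp_force: 0.0
```

```bash
python3 - <<'E'
from h import *
st();chips("scene")
E
```

```text
t 18.8 pos [ 0.5687 -0.1157  0.0533] s,t [0.0868 0.0102] yaw 100.01 [ 0.643  0.766 -0.     0.   ] F [ 0.1  0.3 -0.3] w 0.002394650042377414
scene s -0.136 -0.1 t -0.018 0.023
scene s 0.1 0.133 t -0.011 0.028
```

Call:
{"method": "arm_command", "body": {"series": "1 -0.02 0 0 0;1 -0.02 0 0 0;1 -0.02 0 0 0;1 -0.02 0 0 0;1 -0.02 0 0 0;1 -0.02 0 0 0;1 -0.02 0 0 0;1 -0.02 0 0 0;1 -0.02 0 0 0;1 -0.02 0 0 0"}}

```text
clock: 20.1
position: [0.5827, -0.1945, 0.0533]
ee_rot: [0.643, 0.766, -0.0, 0.0]
ft_force: [1.5, 0.4, -0.6]
grip_width: -0.002
grasp_force: 0.1
```

Call:
{"method": "arm_command", "body": {"series": "1 -0.02 0 0 0;1 -0.02 0 0 0;1 -0.02 0 0 0;1 -0.02 0 0 0;1 -0.02 0 0 0;1 -0.01 0 0 0;1 0 0 0 0;1 0 0 -0.05 0;1 0 0 -0.05 0;1 0 0 0 0"}}

```text
clock: 21.35
position: [0.5918, -0.2376, 0.0966]
ee_rot: [0.643, 0.766, 0.001, 0.002]
ft_force: [0.3, 0.2, -0.2]
grip_width: 0.0
grasp_force: 0.0
```

```bash
python3 - <<'E'
from h import *
st();chips("scene")
c=viewer.camera("scene"); a=cv2.resize(c["pixels"][130:300,80:400,::-1],None,fx=2.5,fy=2.5)
cv2.imwrite("pics/s7.png",a)
E
```

```text
t 21.35 pos [ 0.5918 -0.2376  0.0966] s,t [0.2108 0.0118] yaw 100.02 [0.643 0.766 0.001 0.002] F [ 0.3  0.2 -0.2] w 0.0004310626601691024
scene s -0.136 -0.1 t -0.018 0.023
```

View pics/s7.png

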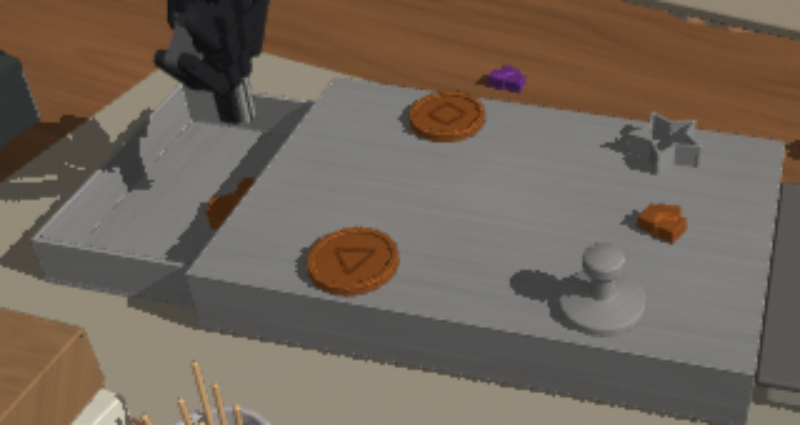

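Two chips show in the pan around (230,205), and chip c remains at (662,222). Moving behind it.

Call:
{"method": "arm_command", "body": {"series": "1 0.1 -0.003 0 0;1 0.105 -0.003 0 0;1 0.105 -0.003 0 0;1 0.105 -0.003 0 0;1 0.105 -0.003 0 0;1 0.105 -0.003 0 0;1 0.105 -0.002 0 0;1 0.105 -0.002 0 0;1 0.105 0 0 0;1 0 0 0 0"}}

```text
clock: 22.7
position: [0.5148, 0.1352, 0.0932]
ee_rot: [0.64, 0.768, 0.0, -0.001]
ft_force: [0.1, -0.5, 0.3]
grip_width: 0.0
grasp_force: 0.0
```

```bash
python3 - <<'E'
from h import *
st();chips("scene");chips("top")
E
```

```text
t 22.7 pos [0.5148 0.1352 0.0932] s,t [-0.1697  0.0007] yaw 100.34 [ 0.64   0.768  0.    -0.001] F [ 0.1 -0.5  0.3] w 0.00039831962877628484
scene s -0.136 -0.1 t -0.018 0.023
top s -0.12 -0.1 t -0.009 0.016
top s 0.201 0.24 t -0.022 0.017
```

Call:
{"method": "arm_command", "body": {"series": "1 0 0.005 0.04 0;1 0 0 0.035 0;1 0 0 0.02 0;1 0 0 0.005 0;1 0 0 0 0;1 -0.01 0 0 0;1 -0.02 0 0 0;1 -0.02 0 0 0;1 -0.02 0 0 0;1 -0.02 0 0 0"}}

```text
clock: 24.05
position: [0.5246, 0.0957, 0.0534]
ee_rot: [0.643, 0.766, 0.0, 0.0]
ft_force: [-0.3, 0.3, 0.5]
grip_width: -0.001
grasp_force: 0.2
```

```bash
python3 - <<'E'
from h import *
st();chips("scene")
E
```

```text
t 24.05 pos [0.5246 0.0957 0.0534] s,t [-0.129   0.0034] yaw 99.99 [0.643 0.766 0.    0.   ] F [-0.3  0.3  0.5] w -0.0011141607662059278
scene s -0.117 -0.082 t -0.017 0.024
```

Call:
{"method": "arm_command", "body": {"series": "1 -0.02 0 0 0;1 -0.02 0 0 0;1 -0.02 0 0 0;1 -0.02 0 0 0;1 -0.02 0 0 0;1 -0.02 0 0 0;1 -0.02 0 0 0;1 -0.02 0 0 0;1 -0.02 0 0 0;1 -0.02 0 0 0"}}

```text
clock: 25.35
position: [0.5384, 0.017, 0.0533]
ee_rot: [0.643, 0.766, -0.0, 0.0]
ft_force: [0.7, -0.6, -0.5]
grip_width: 0.001
grasp_force: 0.1
```

```bash
python3 - <<'E'
from h import *
st();chips("scene")
E
```

```text
t 25.35 pos [0.5384 0.017  0.0533] s,t [-0.0492  0.0034] yaw 100.01 [ 0.643  0.766 -0.     0.   ] F [ 0.7 -0.6 -0.5] w 0.0008976825999778706
scene s -0.039 -0.005 t -0.011 0.026
```

Call:
{"method": "arm_command", "body": {"series": "1 -0.02 0.004 0 0;1 -0.02 0.004 0 0;1 -0.02 0.004 0 0;1 -0.02 0 0 0;1 -0.02 0 0 0;1 -0.02 0 0 0;1 -0.02 0 0 0;1 -0.02 0 0 0;1 -0.02 0 0 0;1 -0.02 0 0 0"}}

```text
clock: 26.65
position: [0.557, -0.061, 0.0533]
ee_rot: [0.643, 0.766, 0.0, 0.0]
ft_force: [-0.3, 0.3, -0.1]
grip_width: -0.002
grasp_force: 0.1
```

```bash
python3 - <<'E'
from h import *
st();chips("scene")
E
```

```text
t 26.65 pos [ 0.557  -0.061   0.0533] s,t [0.0308 0.0082] yaw 100.01 [0.643 0.766 0.    0.   ] F [-0.3  0.3 -0.1] w -0.0016487115102885848
scene s 0.039 0.075 t -0.007 0.031
```

Call:
{"method": "arm_command", "body": {"series": "1 -0.02 0.003 0 0;1 -0.02 0.003 0 0;1 -0.02 0.002 0 0;1 -0.02 0 0 0;1 -0.02 0 0 0;1 -0.02 0 0 0;1 -0.02 0 0 0;1 -0.02 0 0 0;1 -0.02 0 0 0;1 -0.02 0 0 0"}}

```text
clock: 27.95
position: [0.5741, -0.1392, 0.0533]
ee_rot: [0.643, 0.766, -0.0, 0.0]
ft_force: [-0.3, -0.2, 0.1]
grip_width: -0.004
grasp_force: 0.1
```

```bash
python3 - <<'E'
from h import *
st();chips("scene")
E
```

```text
t 27.95 pos [ 0.5741 -0.1392  0.0533] s,t [0.1109 0.0114] yaw 100.01 [ 0.643  0.766 -0.     0.   ] F [-0.3 -0.2  0.1] w -0.0036736799239231017
scene s 0.119 0.156 t -0.003 0.035
```

Call:
{"method": "arm_command", "body": {"series": "1 -0.02 0.002 0 0;1 -0.02 0.002 0 0;1 -0.02 0 0 0;1 -0.02 0 0 0;1 -0.02 0 0 0;1 -0.02 0 0 0;1 -0.02 0 0 0;1 -0.02 0 0 0;1 -0.02 0 0 0;1 -0.02 0 0 0"}}

```text
clock: 29.25
position: [0.5896, -0.2177, 0.0533]
ee_rot: [0.643, 0.766, -0.0, 0.0]
ft_force: [-0.3, 0.4, -0.4]
grip_width: -0.003
grasp_force: 0.0
```

Call:
{"method": "arm_command", "body": {"series": "1 -0.02 0 0 0;1 -0.02 0 0 0;1 -0.015 0 0 0;1 0 0 0 0;1 0 0 -0.05 0;1 0 0 -0.1 0;1 0 0 -0.12 0;1 0 0 -0.12 0;1 0 0 -0.1 0;1 0 0 0 0"}}

```text
clock: 30.5
position: [0.595, -0.2383, 0.2548]
ee_rot: [0.642, 0.766, 0.001, 0.004]
ft_force: [-0.2, -0.1, -0.3]
grip_width: 0.004
grasp_force: 0.0
```

Call:
{"method": "arm_command", "body": {"series": "1 0 -0.12 0 0;1 0 -0.12 0 0;1 0 -0.12 0 0;1 0 0 0 0;1 0 0 0 0;1 0 0 0 0;1 0 0 0 0;1 0 0 0 0;1 0 0 0 0;1 0 0 0 0"}}

```text
clock: 31.75
position: [0.4516, -0.2638, 0.2493]
ee_rot: [0.643, 0.766, 0.0, 0.0]
ft_force: [-0.0, -0.4, 0.5]
grip_width: -0.0
grasp_force: 0.0
```

```bash
python3 - <<'E'
from h import *
st();chips("scene")
a=viewer.camera("scene")["pixels"][130:300,80:400,::-1];b=viewer.camera("top")["pixels"][70:280,140:560,::-1]
a=cv2.resize(a,(560,298));b=cv2.resize(b,(560,280))
cv2.imwrite("pics/s8.png",np.vstack([a,b]))
E
```

```text
t 31.75 pos [ 0.4516 -0.2638  0.2493] s,t [ 0.2123 -0.1309] yaw 100.02 [0.643 0.766 0.    0.   ] F [-0.  -0.4  0.5] w -0.00010830352849863583
```

View pics/s8.png

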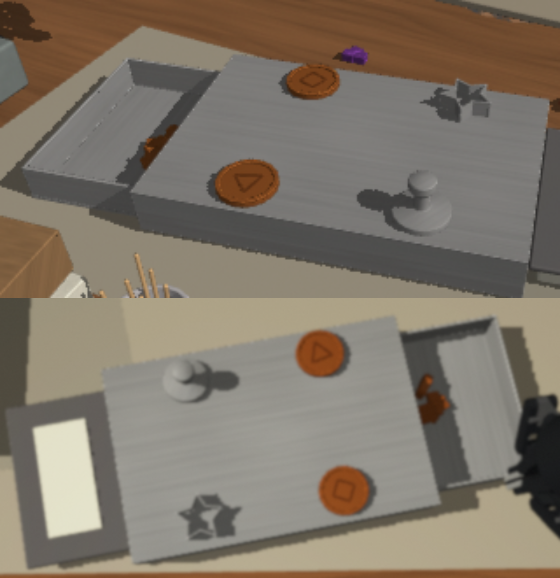

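The slab is clear of chips. All three are in the pan near its slab-side wall at about (430,400) in the top crop, and the four bystanders are in place.

```bash
python3 -c "
from workcell import manip
print(manip.hand_in())"
```

```text
the job is handed in; nothing more can be done
None
```

I swept all three broken chips off the slab's end into the scrap pan, left the two whole candies, the star cutter and the hand press where they were, and handed the job in at about 32 s.

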